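# Lock the hold-down frame of the print inspection stage

### The arm

A 6-joint arm with a two-finger parallel gripper is mounted at the origin on the work surface. World frame = base frame: x ahead of the robot, y to its left, z up, the work surface at z = 0. Lengths are in m, angles in rad, forces in N, time in s.
With the tool pointing down it reaches from about 0.35 to 0.975 m from the base axis. Payload 4.9 kg.
Tool frame: the origin (TCP) lies on the centre line of the jaws, within the pads' length; the fingertips stand 11 mm ahead of it and the grasp point (between the pads) lies 8 mm behind it (manip.finger_overhang is the distance from the TCP to the fingertips, in m); y points along the fingers, z is the direction in which the jaws open and shut, and the axes are right-handed (so a half turn about y gives the same grasp; the last joint's range is limited). The gripper opens to 85 mm and grips with 20 to 120 N. Pads are 22 mm wide; open, the fingers measure 114 mm over their backs; the gripper's body (76 mm by 85 mm) begins 54 mm behind the grasp point. The pads swing forward as they close: fully open they stand 13 mm farther back than shut.
Start: joints at [-1.369, 0.053, 1.613, -0, 1.476, -0.119], TCP at [0.197, -0.593, 0.242] pointing down, gripper open.
Joint ranges: [-3.01, 3.01], [-1.01, 2.22], [0.06, 2.58], [-1.02, 4.17], [0.09, 2.62], [-3.14, 3.14]. Speed limits (rad/s): [2.57, 2.57, 3.14, 3.14, 3.14, 3.14].

### API

Orientations are given as a unit quaternion [w, x, y, z].
In Python, from plant import readout, cams, workorder, manip gives the robot as it stands.
- The arm moves only by the tool play_rows, never from a script. Its arguments are lists of equal length, an entry for each row: "slide": the shift along the tool's x, y, z in cm, a list of three; "yaw": the turn about the tool's y in degrees; "grip": the closure, from -1 (fully open) to 1 (shut), so that 0 is half open. In form: {"slide": [[x, y, z], ...], "yaw": [yaw, ...], "grip": [grip, ...]}. A call has 1 to 12 rows; each row shifts and turns the commanded pose from where the row before left it, along the tool's axes as they then stand; what a row does not reach is not made up. A row lasts 1/10 s, in which the tool goes at most 50 mm and 8.59 degrees, less where a joint would pass 70% of its speed; a pose out of reach is approached as far as the arm can. A call with a gripper value outside its range is refused whole. The fingers move at their own pace and stop on an object; the grip force is fixed at half the most. Time passes only in rows, so rows that do not move let the fingers close. It gives the time, the measured TCP pose, the force and the opening at its end, in the units of the state.
- readout.state(): the state, without advancing time (a new reading comes with each control period).
- cams.grab_frame(name): name is "scene" or "top" or "wrist"; returns a dict with "image" (384x512x3 uint8, red, green, blue), "mtx" (3x3 intrinsics, pixels), "R" (3x3) and "t" (3): a world point X has camera coordinates R X + t; the wrist camera has in their place "mount" (4x4, takes a point from camera to tool coordinates, whose origin is the TCP and whose axes are the tool frame's). Camera axes: x right, y down, z forward; pixel columns grow to the right and rows downward; lengths in m; the calibration is good to about 2 mm. A picture is of the moment at which its call begins: read the wrist's pose just before it. There is no depth.
- workorder.job_done(): hands the job in, once; it reports no verdict.
The state is a dict: "time": time; "joint_pos": joint angles; "joint_vel": joint speeds; "joint_efforts": joint torques, N m; "tool_pos": TCP position; "tool_rot": TCP orientation; "contact_force": force on the tool from outside, world axes, zero at the start; "ft_torque": the same for the moment, N m; "gripper_width": opening from 0.0 (shut) to 1.0 (fully open).
Only numpy, scipy, OpenCV 4.12 (cv2) and the standard library are available. Lean on these libraries where they do the work, as an engineer would, in place of code of your own. Each camera call takes 0.05 s, during which the arm holds its last target.

### The job

Fold the blue hinged frame of the inspection stage down flat over the print sample, then take the orange T-key out of its black holder, pass its T-head down through the yellow-edged slot until its flange rests on the frame, and turn it a quarter turn (either way) so that the head locks crosswise underneath. Leave the key standing there, let go, and leave the other things on the bench where they are.

Things in the scene. Friction and masses are not known exactly. Their poses are not given: they have to be found in the camera images.
- frame (a joint): Angle of the blue hinged frame (rad): 0 = closed, flat on the stage; grows as its robot-side edge rises, stop at 1.2. Starts part open (0.5 to 0.95). Stiff by friction: it stays where it is left; 1 to 3 N downwards near the free edge closes it.
- frame_hinge (a point): Mid-point of the frame's hinge axis (its own y axis, level, 51 mm above the bench, on the far side of the stage); turns with the frame. The frame is a plate 160 mm wide (y), from 5 to 180 mm off the axis along this point's -x, upper face at its z = +6 mm. Solid front bar 120 to 180 mm off the axis, with the slot in its middle; the bar is plain and flat beside it (25 to 80 mm off in y).
- stage: Fixed stage under the frame: dark plate 200 x 170 mm, 6 mm thick, top 50 mm above the bench, on four legs, with a slot 38 x 16 mm right below the frame's slot when closed, and free space under it down to the bench. Origin on the bench under its centre; x points from the slot side to the hinge, whose axis is at x = +85 mm.
- slot (a point): Centre of the yellow-edged slot's mouth, in the upper face of the blue frame, 150 mm from the hinge axis; turns with the frame. Slot 36 mm long along this point's y, 14 mm wide along its x; z is square to the frame, up when closed (then 57 mm above the bench). The frame is 6 mm thick and closes 1 mm above the stage plate.
- key_grip (a point): Grasp point in the T-key's orange grip, on its axis (z, up). Grip: plate 40 (x) x 12 (y) x 44 mm tall, top 17 mm above this point. Flange 46 mm across, upper face 27, underside 31 mm below. Then shank 9 mm thick, 17 mm long, then T-head 30 (x) x 10 (y) x 8 mm, parallel to the grip, lower edges stepped in, foot 56 mm below. 0.11 kg. Starts upright, flange on the holder.
- holder: Fixed black block 75 mm (x) by 60 mm (y) by 30 mm high with a yellow line along one edge, and a 40 x 18 mm slot through it (long along x) in which the key stands. Origin: centre of its underside, on the bench.
- loupe: Bystander, not to be disturbed: black loupe, 48 mm across, 46 mm tall; origin at the centre of its underside
- tray: Bystander, not to be disturbed: white swatch tray 90 x 70 x 20 mm; origin at the centre of its underside
- jar: Bystander, not to be disturbed: white lidded jar with blue label, 60 mm across, 65 mm tall; origin at the centre of its underside
- tape: Bystander, not to be disturbed: green tape roll lying flat, 90 mm across, 24 mm high; origin at the centre of its underside
- brush: Bystander, not to be disturbed: small brush lying flat; origin in its underside
- straightedge: Bystander, not to be disturbed: aluminium bar 30 x 250 x 6 mm lying flat; origin at the centre of its underside
- squeegee: Bystander, not to be disturbed: wooden squeegee, 130 x 28 x 48 mm, standing on its rubber edge; origin at the centre of its underside
Mind the look-alikes: they are no part of the job. What is meant by the part that bears key_grip is not purple, and is the larger of those in its own colour.

How it is judged:
By the outcome, as a careful person would: the job done as asked, in the order asked, and still so for the second after the job is handed in, with the robot touching nothing.
It also fails if it takes over 59 s, if anything falls off the work surface, if the arm or the gripper's body presses on something with over 40 N, if the wrist force passes 120 N, or if a joint passes its speed limit or range.

## Working session

There is one attempt and no reset: what is moved stays moved. The work goes in short steps, Python scripts to look and compute and a tool call to move; the robot and the scene stay as the last step left them, time stands still between calls to the robot, and variables do not carry over. Pictures are saved under pics/ and viewed, and the job is handed in when it is done.

Besides the shell and the picture viewer there is one more tool, called as a command line: name --pt "numbers of a row" for each row, then --argument value for the rest. play_rows: Moves the arm, as the interface text tells. Its arguments: {"type":"object","properties":{"slide":{"type":"array","items":{"type":"array","items":{"type":"number"}}},"yaw":{"type":"array","items":{"type":"number"}},"grip":{"type":"array","items":{"type":"number"}}},"required":["slide","yaw","grip"]}

```bash
ls; mkdir -p pics
python3 - <<'E'
from plant import readout, cams, workorder, manip
import cv2
s=readout.state(); print(s)
print([ (n,getattr(manip,n)) for n in dir(manip) if n[0]!='_'])
for n in ["scene","top","wrist"]:
    f=cams.grab_frame(n); cv2.imwrite(f"pics/{n}0.png",f["image"][:,:,::-1])
    print(n,{k:v for k,v in f.items() if k!="image"})
E
```

```text
pics
{'time': 0.0, 'joint_pos': array([-1.36898595e+00,  5.33551613e-02,  1.61427559e+00,  2.51922398e-06,
        1.47600948e+00, -1.19011499e-01]), 'joint_vel': array([-0.00047607, -0.00091378, -0.00085144,  0.00168635,  0.00118358,
        0.00052256]), 'joint_efforts': array([ 2.27360106e-03, -3.93670034e+01, -3.70181751e+01,  8.58321209e-05,
        7.15511647e-03, -7.47270576e-06]), 'tool_pos': array([ 0.19696567, -0.59252491,  0.24107505]), 'tool_rot': array([ 0.11291262, -0.11297077,  0.69875175, -0.69730506]), 'contact_force': array([0.56826668, 0.32664857, 0.65198068]), 'ft_torque': array([ 0.00209889,  0.02691944, -0.03013833]), 'gripper_width': 0.9989775030199348}
[('IKError', <class 'plant.IKError'>), ('finger_overhang', 0.011)]
scene {'mtx': array([[390.06821441,   0.        , 263.6934909 ],
       [  0.        , 390.06821441, 185.82411812],
       [  0.        ,   0.        ,   1.        ]]), 'R': array([[-0.76146471,  0.64814851, -0.00866114],
       [ 0.56337601,  0.65514475, -0.5033814 ],
       [-0.3205916 , -0.38818664, -0.86402092]]), 't': array([ 0.43031427, -0.
[... 212 characters left out ...]
5934, -0.99648269, -0.00257323],
       [-0.97520483, -0.08143945, -0.2057745 ],
       [ 0.20484117,  0.01974497, -0.97859605]]), 't': array([0.00562703, 0.59435847, 1.22417685])}
wrist {'mtx': array([[267.1051371 ,   0.        , 256.02887063],
       [  0.        , 267.1051371 , 187.23031988],
       [  0.        ,   0.        ,   1.        ]]), 'mount': array([[ 2.80882773e-04,  9.59264503e-01,  2.82509352e-01,
        -7.17807629e-02],
       [ 2.02365226e-03, -2.82509330e-01,  9.59262416e-01,
        -1.32016174e-01],
       [ 9.99997913e-01,  3.02260400e-04, -2.02056978e-03,
        -1.40928422e-04],
       [ 0.00000000e+00,  0.00000000e+00,  0.00000000e+00,
         1.00000000e+00]])}
```

View pics/scene0.png

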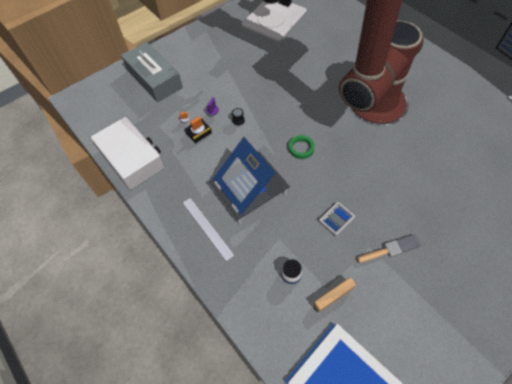

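View pics/top0.png

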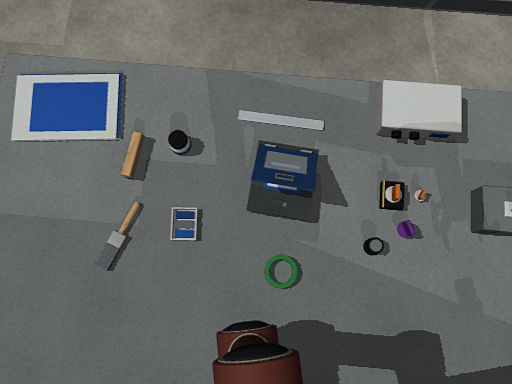

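View pics/wrist0.png

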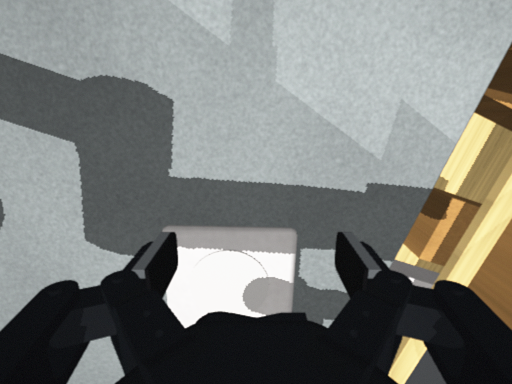

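The top view has the stage near (285,190), the orange key in its holder at (393,194), a small orange look-alike at (420,195), a purple one at (406,229) and the loupe at (374,246). I'll zoom in.

Run:
```python
import cv2
a=cv2.imread('pics/top0.png');b=cv2.imread('pics/scene0.png')
cv2.imwrite('pics/z1.png',cv2.resize(a[130:270,235:435],None,fx=4,fy=4,interpolation=cv2.INTER_CUBIC))
cv2.imwrite('pics/z2.png',cv2.resize(b[85:225,170:320],None,fx=4,fy=4,interpolation=cv2.INTER_CUBIC))
```

```text
(no output)
```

View pics/z1.png

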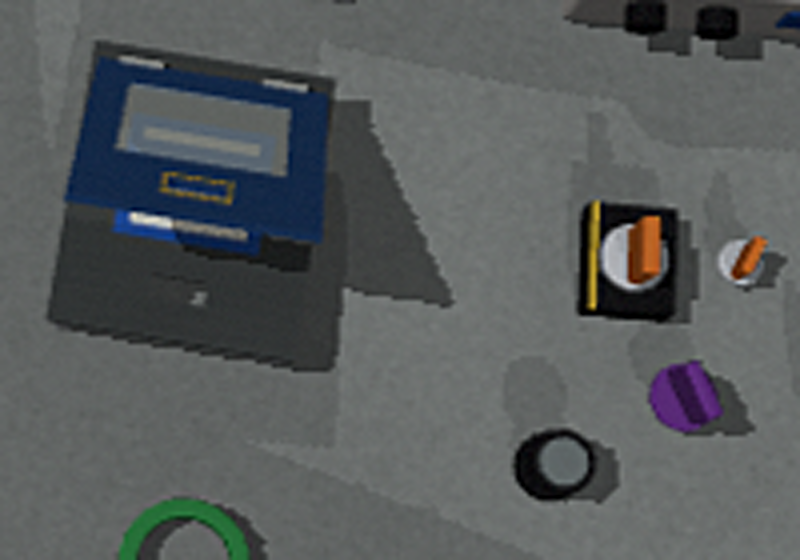

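View pics/z2.png

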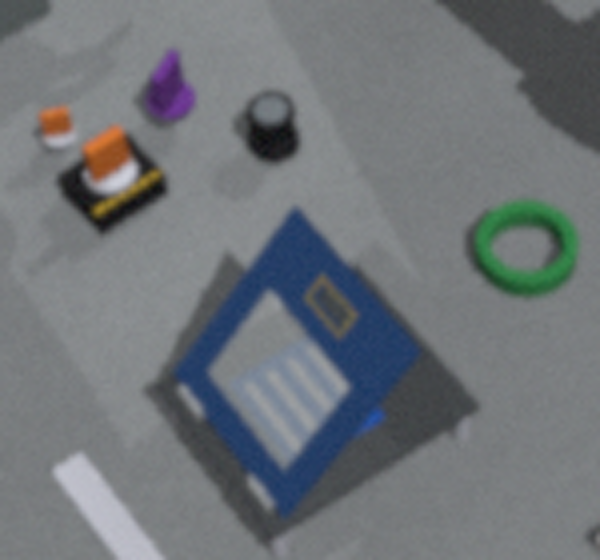

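The zooms show the frame part open, with its slot at top zoom (198,188). Stage plate corners are at about (95,40), (48,320), (335,370). The key's grip top is near (650,222) and the holder's corners are at (590,201), (578,316), (672,320), (677,208). Next I convert these to world points.

```bash
cat > h.py <<'E'
import numpy as np, cv2
from plant import readout,cams
from scipy.spatial.transform import Rotation as Ro
def ray(f,uv,st=None):
    K=f['mtx']; d=np.linalg.inv(K)@np.array([uv[0],uv[1],1.])
    if 'mount' in f:
        p=np.array(st['tool_pos']);q=np.array(st['tool_rot']);Rt=Ro.from_quat(np.r_[q[1:],q[0]]).as_matrix()
        M=f['mount']; R=Rt@M[:3,:3]; c=Rt@M[:3,3]+p
        return c,R@d
    return -f['R'].T@f['t'], f['R'].T@d
def onz(f,uv,z,st=None):
    c,d=ray(f,uv,st); return c+d*(z-c[2])/d[2]
def tri(l):
    A=np.zeros((3,3));b=np.zeros(3)
    for c,d in l:
        d=d/np.linalg.norm(d);P=np.eye(3)-np.outer(d,d);A+=P;b+=P@c
    return np.linalg.solve(A,b)
def tool(st):
    q=st['tool_rot'];return Ro.from_quat(np.r_[q[1:],q[0]]).as_matrix()
E
python3 - <<'E'
from h import *
np.set_printoptions(precision=4,suppress=True)
t=cams.grab_frame('top');s=cams.grab_frame('scene')
T=lambda x,y:(x/4+235-.375,y/4+130-.375); S=lambda x,y:(x/4+170-.375,y/4+85-.375)
print('stage',*[onz(t,T(*p),.05) for p in[(95,40),(48,320),(335,370)]],sep='\n')
print('stage scene',*[onz(s,S(*p),.05) for p in[(480,408),(270,545),(150,390)]],sep='\n')
print('slot',tri([ray(t,T(198,188)),ray(s,S(330,306))]))
print('frame TR',tri([ray(t,T(323,242)),ray(s,S(297,207))]))
print('frame TL',tri([ray(t,T(66,203)),ray(s,S(422,352))]))
for p in [(590,201),(578,316),(672,320),(677,208)]: print('hold',onz(t,T(*p),.03))
for p in [(60,182),(105,232),(166,184),(120,140)]: print('holdS',onz(s,S(*p),.03))
print('white flange',onz(t,T(633,257),.034))
print('grip top',tri([ray(t,T(652,218)),ray(s,S(107,133))]), onz(t,T(639,219),.078),onz(t,T(661,216),.078),onz(t,T(652,247),.078))
print('loupe',onz(t,T(566,462),.046),'purple',onz(t,T(683,397),.0),'small',onz(t,T(740,262),.0))
for st in [readout.state()]: print(tool(st),st['tool_pos'])
E
```

```text
stage
[0.7222 0.063  0.05  ]
[0.5232 0.0782 0.05  ]
[ 0.5055 -0.1167  0.05  ]
stage scene
[0.5262 0.0824 0.05  ]
[0.7278 0.0674 0.05  ]
[ 0.7158 -0.1028  0.05  ]
slot [ 0.5978 -0.0123  0.1582]
frame TR [ 0.5661 -0.0902  0.1748]
frame TL [0.5784 0.0689 0.1716]
hold [ 0.6408 -0.2886  0.03  ]
hold [ 0.5593 -0.2828  0.03  ]
hold [ 0.5619 -0.347   0.03  ]
hold [ 0.6409 -0.3488  0.03  ]
holdS [ 0.6441 -0.3404  0.03  ]
holdS [ 0.6457 -0.2692  0.03  ]
holdS [ 0.574 -0.277  0.03 ]
holdS [ 0.5756 -0.3446  0.03  ]
white flange [ 0.6028 -0.3182  0.034 ]
grip top [ 0.6104 -0.3057  0.1048] [ 0.6196 -0.3096  0.078 ] [ 0.6229 -0.3242  0.078 ] [ 0.6013 -0.3187  0.078 ]
loupe [ 0.4574 -0.274   0.046 ] purple [ 0.5138 -0.3645  0.    ] small [ 0.6128 -0.4026  0.    ]
[[-0.949  -0.0002  0.3154]
 [-0.3154  0.001  -0.949 ]
 [-0.0001 -1.     -0.001 ]] [ 0.197  -0.5928  0.2417]
```

Estimates so far:
- Stage centre is about (.620,-.011) with its x axis at about -4.2°.
- Hinge is at about (.705,-.0175).
- Frame angle is about 0.75 rad.
- Key is at about (.605,-.318).

I'll turn the tool square to the stage, shut the fingers and head for the frame.

play_rows --pt "0 0 0" --pt "0 0 0" --pt "0 0 0" --pt "-2.9 0 -4" --pt "-2.9 0 -4" --pt "-2.9 0 -4" --pt "-2.9 0 -4" --pt "-2.9 0 -4" --pt "-2.9 0 -4" --pt "-2.9 0 -4" --pt "-2.9 0 -4" --pt "0 0 0" --yaw '[7.5,7.5,7.5,0,0,0,0,0,0,0,0,0]' --grip '[1,1,1,1,1,1,1,1,1,1,1,1]'

```text
time: 1.45
tool_pos: [0.4541, -0.2863, 0.2423]
tool_rot: [-0.022, 0.023, 0.707, -0.706]
contact_force: [-0.7, -0.7, -0.6]
gripper_width: -0.0
```

Run:
```python
from h import *
np.set_printoptions(precision=4,suppress=True)
st=readout.state();f=cams.grab_frame('wrist');cv2.imwrite('pics/w1.png',f['image'][:,:,::-1])
R=tool(st);print(st['tool_pos'],st['time'],st['contact_force']);print(R)
d=np.array([.589,-.0595,.21])-st['tool_pos'];print(R.T@d*100)
```

```text
[ 0.4541 -0.2863  0.2423] 1.45 [-0.6879 -0.7389 -0.5859]
[[-0.9979  0.0011 -0.0646]
 [ 0.0646  0.0014 -0.9979]
 [-0.001  -1.     -0.0015]]
[-11.9877   3.2793 -23.5032]
```

View pics/w1.png

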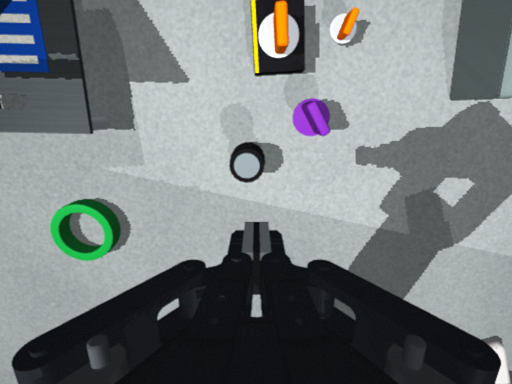

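The wrist view shows the key's grip at (281,25) in its holder, the loupe at (247,162) and the stage at the upper left. Moving on to above the frame bar.

play_rows --pt "-2 0 -4" --pt "-2 0 -4" --pt "-2 0 -4" --pt "-2 0 -4" --pt "-2 0 -4" --pt "-2 0 -3.5" --pt "0 0 0" --yaw '[0,0,0,0,0,0,0]' --grip '[1,1,1,1,1,1,1]'

```text
time: 2.2
tool_pos: [0.5894, -0.0627, 0.2421]
tool_rot: [-0.024, 0.024, 0.707, -0.706]
contact_force: [-0.4, -0.3, -0.6]
gripper_width: -0.0
```

Run:
```python
from h import *
np.set_printoptions(precision=4,suppress=True)
st=readout.state();f=cams.grab_frame('wrist');cv2.imwrite('pics/w2.png',f['image'][:,:,::-1])
R=tool(st);print(st['tool_pos'],st['time'],st['contact_force']);print(R)
f=cams.grab_frame('scene');cv2.imwrite('pics/s2.png',cv2.resize(f['image'][60:260,150:400,::-1],None,fx=3,fy=3))
```

```text
[ 0.5894 -0.0627  0.2421] 2.2 [-0.4144 -0.3454 -0.6058]
[[-0.9976  0.0003 -0.0686]
 [ 0.0686  0.0008 -0.9976]
 [-0.0002 -1.     -0.0009]]
```

View pics/w2.png

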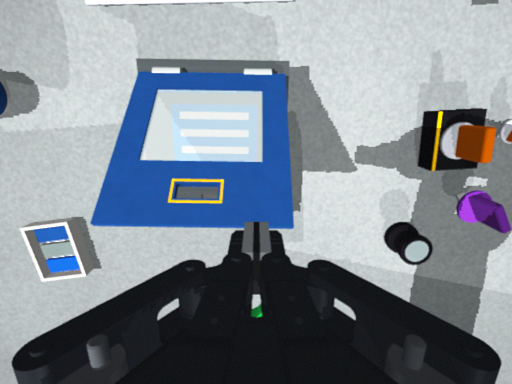

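View pics/s2.png

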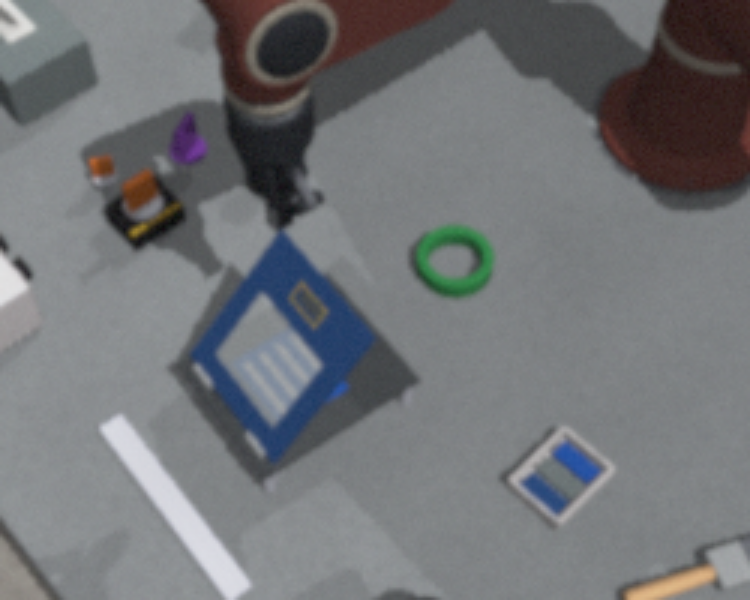

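The wrist view has the slot at (196,191) and the fingertips at (256,222), near the bar's right side. I'll cross-check the frame position before pressing.

Run:
```python
from h import *
np.set_printoptions(precision=4,suppress=True)
st=readout.state();f=cams.grab_frame('wrist');g=cams.grab_frame('scene')
S=lambda x,y:(x/3+150,y/3+60)
t=cams.grab_frame('top')
T=lambda x,y:(x/4+235-.375,y/4+130-.375)
for n,w,s,tt in [('slot',(196,191),(308,305),(198,188)),('FR',(293,227),(282,233),(323,242)),('FL',(93,223),(375,338),(66,203)),('BR',(288,75),None,(333,95)),('BL',(140,72),None,(100,58))]:
    r=[ray(f,w,st),ray(t,T(*tt))]
    if s: r.append(ray(g,S(*s)))
    print(n,tri(r))
```

```text
slot [ 0.5968 -0.0127  0.1552]
FR [ 0.5657 -0.0914  0.1707]
FL [0.5788 0.0692 0.1722]
BR [ 0.6903 -0.104   0.0715]
BL [0.709  0.0581 0.0484]
```

play_rows --pt "-0.3 2 0" --pt "0 2 0" --pt "0 1.5 0" --pt "0.3 0.8 0" --pt "0.5 0.7 0" --pt "0.5 0.7 0" --pt "0.5 0.7 0" --pt "0.4 0.7 0" --pt "0.4 0.8 0" --pt "0.3 0.8 0" --pt "0.3 0.8 0" --pt "0 0 0" --yaw '[0,0,0,0,0,0,0,0,0,0,0,0]' --grip '[1,1,1,1,1,1,1,1,1,1,1,1]'

```text
time: 3.65
tool_pos: [0.5578, -0.0624, 0.1253]
tool_rot: [-0.027, 0.024, 0.707, -0.706]
contact_force: [-0.3, 0.5, 0.1]
gripper_width: -0.001
```

Run:
```python
from h import *
np.set_printoptions(precision=4,suppress=True)
st=readout.state();f=cams.grab_frame('wrist');cv2.imwrite('pics/w3.png',f['image'][:,:,::-1])
R=tool(st);print(st['tool_pos'],st['time'],st['contact_force'])
```

```text
[ 0.5578 -0.0624  0.1253] 3.65 [-0.3082  0.4692  0.1288]
```

View pics/w3.png

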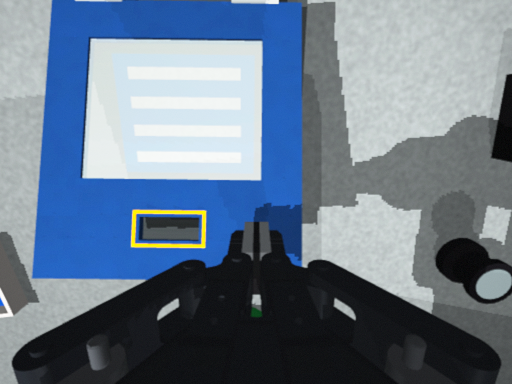

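The frame is following the fingers; the slot shows at (169,229). Continuing down.

play_rows --pt "0.2 0.8 0" --pt "0.2 0.8 0" --pt "0.1 0.8 0" --pt "0.1 0.8 0" --pt "0.1 0.8 0" --pt "0.1 0.6 0" --pt "0 0.5 0" --pt "0 0.4 0" --pt "0 0 0" --yaw '[0,0,0,0,0,0,0,0,0]' --grip '[1,1,1,1,1,1,1,1,1]'

```text
time: 4.6
tool_pos: [0.5508, -0.0621, 0.0716]
tool_rot: [-0.026, 0.025, 0.707, -0.707]
contact_force: [-0.5, -0.2, -0.2]
gripper_width: 0.001
```

play_rows --pt "0 0.3 0" --pt "0 0.2 0" --pt "0 0.1 0" --pt "0 0 0" --yaw '[0,0,0,0]' --grip '[1,1,1,1]'

```text
time: 5.0
tool_pos: [0.5516, -0.0623, 0.068]
tool_rot: [0.025, -0.025, -0.707, 0.707]
contact_force: [-4.4, 0.8, 8.5]
gripper_width: 0.003
```

The force rose to 8.5 N with the tips at about z=0.057, which fits the frame resting closed. I'll lift and measure the slot and key.

play_rows --pt "0 -1 0" --pt "0 -3 0" --pt "0 -4 0" --pt "0 -4 2" --pt "0 -3 4" --pt "0 -2 4" --pt "0 0 0" --pt "0 0 0" --yaw '[0,0,0,0,0,0,0,0]' --grip '[1,1,1,1,1,1,1,1]'

```text
time: 5.8
tool_pos: [0.5441, -0.1625, 0.237]
tool_rot: [0.026, -0.027, -0.707, 0.707]
contact_force: [-0.8, 0.0, -0.4]
gripper_width: -0.0
```

Run:
```python
from h import *
np.set_printoptions(precision=4,suppress=True)
st=readout.state();f=cams.grab_frame('wrist');cv2.imwrite('pics/w4.png',f['image'][:,:,::-1])
R=tool(st);print(st['tool_pos'],st['time'],st['contact_force']);print(R)
def yl(im,lo=0):
    h=cv2.cvtColor(im,cv2.COLOR_RGB2HSV); return cv2.inRange(h,(22,120,90),(35,255,255))
for n in ['wrist','top','scene']:
    f=cams.grab_frame(n); im=f['image']; m=yl(im)
    if n!='wrist': cv2.imwrite(f'pics/{n}4.png',im[:,:,::-1])
    k,l,s,c=cv2.connectedComponentsWithStats(cv2.dilate(m,np.ones((3,3))))
    for i in range(1,k):
        if s[i,4]<40: continue
        pts=np.argwhere(l==i)[:,::-1].astype(np.float32)
        w=np.array([onz(f,p,.057,st) for p in pts])[:,:2]
        r=cv2.minAreaRect((w*1000).astype(np.float32)); print(n,s[i],r)
```

```text
[ 0.5441 -0.1625  0.237 ] 5.8 [-0.8358  0.0454 -0.3803]
[[-0.9973  0.0014 -0.0736]
 [ 0.0736 -0.0001 -0.9973]
 [-0.0014 -1.     -0.    ]]
wrist [358  76   9  66 460] ((605.8399047851562, -285.316162109375), (7.922565460205078, 70.47622680664062), 89.34693908691406)
wrist [108 164  41  20 391] ((552.273681640625, -8.349328994750977), (46.9410285949707, 23.435863494873047), 85.78643035888672)
top [270 196  19  12 119] ((551.5128784179688, -6.829719543457031), (46.947776794433594, 27.88739776611328), 85.16315460205078)
scene [192 127  19  13  97] ((615.192626953125, -272.944580078125), (22.15001678466797, 75.15389251708984), 89.16239166259766)
```

View pics/w4.png

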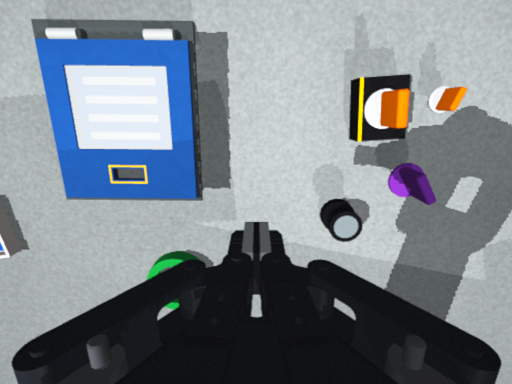

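View pics/scene4.png

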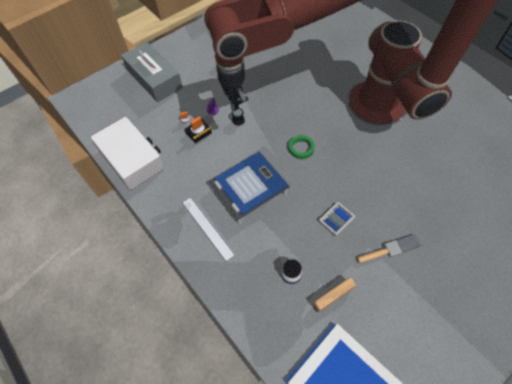

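The frame is flat, with the slot at (.552,-.008) and its long axis at 85.5°. Now moving over the key for a close look, with the gripper opened part-way.

play_rows --pt "-1.2 0 3.8" --pt "-1.2 0 3.8" --pt "-1.2 0 3.8" --pt "-1.2 0 3.8" --pt "0 0 0" --pt "0 0 0" --yaw '[0,0,0,0,0,0]' --grip '[0,0,0,0,0,0]'

```text
time: 6.6
tool_pos: [0.5808, -0.3163, 0.2348]
tool_rot: [-0.026, 0.025, 0.707, -0.706]
contact_force: [-0.3, 0.7, -0.8]
gripper_width: 0.497
```

Run:
```python
from h import *
np.set_printoptions(precision=4,suppress=True)
st=readout.state();f=cams.grab_frame('wrist');im=f['image'];cv2.imwrite('pics/w5.png',im[:,:,::-1])
cv2.imwrite('pics/w5z.png',cv2.resize(im[60:260,170:370,::-1],None,fx=3,fy=3,interpolation=cv2.INTER_CUBIC))
R=tool(st);print(st['tool_pos'],st['time'],st['contact_force'],st['gripper_width']);print(R)
```

```text
[ 0.5808 -0.3163  0.2348] 6.6 [-0.3065  0.6524 -0.7619] 0.49698919625188887
[[-0.9974 -0.0019 -0.0718]
 [ 0.0718  0.002  -0.9974]
 [ 0.0021 -1.     -0.0018]]
```

View pics/w5.png

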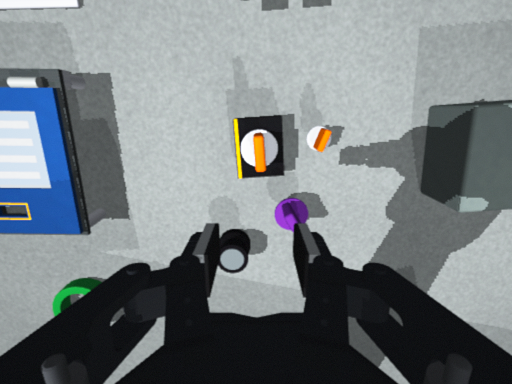

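View pics/w5z.png

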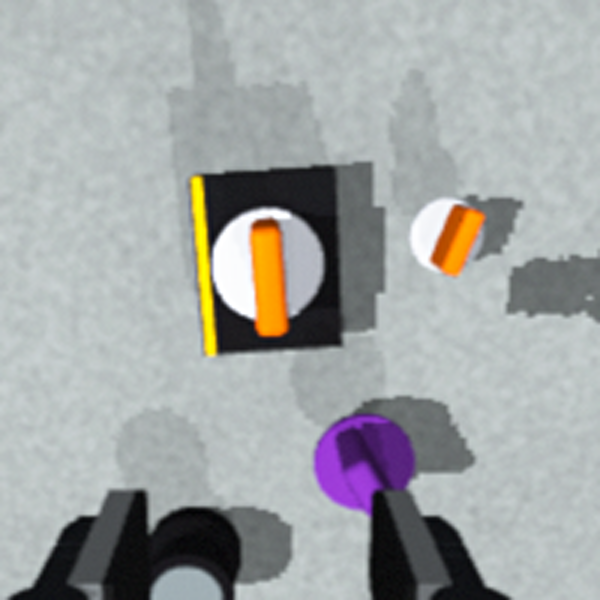

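The wrist view shows the key's grip at zoom (270,280) on its round flange. I'll measure its centre and direction.

Run:
```python
from h import *
np.set_printoptions(precision=4,suppress=True)
st=readout.state();f=cams.grab_frame('wrist');im=f['image']
h=cv2.cvtColor(im,cv2.COLOR_RGB2HSV)[:240]
def rect(m,z,sub=None):
    k,l,s,c=cv2.connectedComponentsWithStats(m)
    for i in range(1,k):
        if s[i,4]<60: continue
        pts=np.argwhere(l==i)[:,::-1].astype(float)
        w=np.array([onz(f,p,z,st)[:2] for p in pts])*1000
        print(z,s[i],cv2.minAreaRect(w.astype(np.float32)),w.mean(0))
print('V range',np.percentile(h[130:175,250:270][h[130:175,250:270][...,1]>200][:,2],[5,50,95]))
print('bright');rect(cv2.inRange(h,(5,180,215),(20,255,255)),.078)
print('all');rect(cv2.inRange(h,(5,150,90),(20,255,255)),.078)
print('yellow');rect(cv2.inRange(h,(22,150,100),(35,255,255)),.030)
m=cv2.inRange(h,(0,0,100),(179,60,255))
sub=np.zeros_like(m);sub[125:170,238:281]=255
w=cv2.inRange(h,(0,0,150),(179,255,255))|cv2.inRange(h,(5,150,60),(20,255,255))
w&=sub; 
k,l,s,c=cv2.connectedComponentsWithStats(w);print(s[1:][s[1:,4]>50])
rect(w,.034)
```

```text
V range [167.9 254.  254. ]
bright
0.078 [318 130  14  22 141] ((614.0413818359375, -390.1023254394531), (7.082373142242432, 22.930173873901367), 64.41507720947266) [ 614.2232 -390.2259]
0.078 [254 136  12  36 312] ((604.495361328125, -320.4281005859375), (10.388371467590332, 38.733219146728516), 89.77398681640625) [ 604.003  -320.5463]
all
0.078 [314 129  18  23 237] ((615.0433959960938, -387.9683532714844), (11.88576602935791, 23.719465255737305), 64.67378234863281) [ 615.2576 -388.3499]
0.078 [254 133  13  39 368] ((605.9760131835938, -320.84130859375), (12.24503231048584, 41.62401580810547), 87.92864990234375) [ 604.954  -320.6452]
yellow
0.03 [234 119   9  59 250] ((604.678955078125, -293.6082458496094), (5.4620466232299805, 73.62367248535156), 89.7244644165039) [ 606.1052 -293.5713]
0.03 [  0 203  32  16  81] ((542.8803100585938, 17.87574005126953), (42.70512008666992, 21.786245346069336), 85.98751068115234) [542.0435  11.6802]
[[ 238  125   40   45 1234]]
0.034 [ 238  125   40   45 1234] ((604.7686767578125, -318.1661376953125), (48.75159454345703, 54.75267028808594), 84.81500244140625) [ 603.4702 -317.6657]
```

The key is at about (.6045,-.3195), its long axis at about -0.4°. I'll align, descend part-way, then check.

play_rows --pt "-1.2 0 0.2" --pt "-1.2 0 0.1" --pt "0 3 0" --pt "0 4 0" --pt "0 3 0" --pt "0 0 0" --pt "0 0 0" --yaw '[-3.6,0,0,0,0,0,0]' --grip '[0,0,0,0,0,0,0]'

```text
time: 7.4
tool_pos: [0.605, -0.32, 0.1364]
tool_rot: [-0.003, 0.003, 0.707, -0.707]
contact_force: [-0.3, -0.5, 0.2]
gripper_width: 0.501
```

Run:
```python
from h import *
np.set_printoptions(precision=4,suppress=True)
st=readout.state();f=cams.grab_frame('wrist');im=f['image'];cv2.imwrite('pics/w6.png',im[:,:,::-1])
R=tool(st);print(st['tool_pos'],st['time'],st['contact_force'],st['gripper_width']);print(R)
h=cv2.cvtColor(im,cv2.COLOR_RGB2HSV)
m=cv2.inRange(h,(5,180,215),(20,255,255));k,l,s,c=cv2.connectedComponentsWithStats(m)
for i in range(1,k):
    if s[i,4]<60: continue
    w=np.array([onz(f,p,.078,st)[:2] for p in np.argwhere(l==i)[:,::-1].astype(float)])*1000
    print(s[i],cv2.minAreaRect(w.astype(np.float32)),w.mean(0))
```

```text
[ 0.605  -0.32    0.1364] 7.4 [-0.2978 -0.541   0.2122] 0.5007556809881769
[[-1.     -0.0006 -0.0087]
 [ 0.0087  0.0005 -1.    ]
 [ 0.0006 -1.     -0.0005]]
[250 183  15  47 547] ((605.0967407226562, -320.3472900390625), (37.382049560546875, 10.14388370513916), 0.6394661664962769) [ 605.5305 -319.8325]
```

View pics/w6.png

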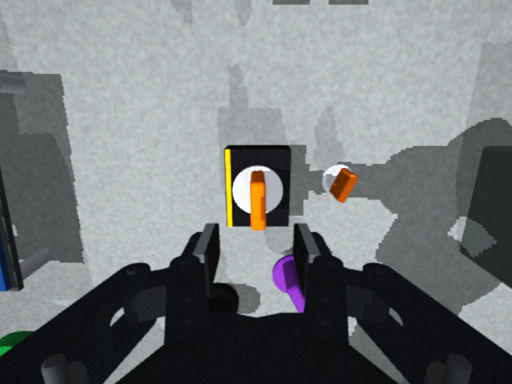

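The view is centred, with the key's grip at (258,205) midway between the pads. Descending and closing.

play_rows --pt "0 2.5 0" --pt "0 2.5 0" --pt "0 2 0" --pt "0 1.1 0" --pt "0 0 0" --pt "0 0 0" --pt "0 0 0" --pt "0 0 0" --pt "0 0 0" --pt "0 0 0" --yaw '[0,0,0,0,0,0,0,0,0,0]' --grip '[0,0,0,0,0,1,1,1,1,1]'

```text
time: 8.45
tool_pos: [0.6061, -0.3219, 0.0578]
tool_rot: [0.002, -0.004, -0.706, 0.708]
contact_force: [0.3, 0.0, 6.0]
gripper_width: 0.132
```

Run:
```python
from h import *
np.set_printoptions(precision=4,suppress=True)
st=readout.state();print(st['tool_pos'],st['contact_force'],st['ft_torque'],st['gripper_width']*85);print(tool(st))
```

```text
[ 0.6061 -0.3219  0.0578] [0.3101 0.0337 5.9509] [ 0.0976 -0.0087  0.0224] 11.19640909726317
[[-1.      0.0033 -0.0092]
 [ 0.0092 -0.0022 -1.    ]
 [-0.0034 -1.      0.0021]]
```

Gripped at 11 mm opening. Lifting 10 cm and checking.

play_rows --pt "0 -1 0" --pt "0 -2 0" --pt "0 -3 0" --pt "0 -3 0" --pt "0 -3 0" --pt "0 0 0" --pt "0 0 0" --yaw '[0,0,0,0,0,0,0]' --grip '[1,1,1,1,1,1,1]'

```text
time: 9.15
tool_pos: [0.6048, -0.3209, 0.1758]
tool_rot: [0.003, -0.003, -0.707, 0.707]
contact_force: [-0.0, 1.2, -1.5]
gripper_width: 0.132
```

Run:
```python
from h import *
np.set_printoptions(precision=4,suppress=True)
st=readout.state();print(st['tool_pos'],st['contact_force'],st['gripper_width']*85);print(tool(st))
f=cams.grab_frame('wrist');im=f['image'];cv2.imwrite('pics/w7.png',im[:,:,::-1])
f=cams.grab_frame('scene');im=f['image'];cv2.imwrite('pics/s7.png',cv2.resize(im[70:180,150:290,::-1],None,fx=5,fy=5,interpolation=cv2.INTER_CUBIC))
```

```text
[ 0.6048 -0.3209  0.1758] [-0.019   1.1805 -1.5356] 11.189520643207945
[[-1.      0.0007 -0.009 ]
 [ 0.009  -0.0005 -1.    ]
 [-0.0007 -1.      0.0004]]
```

View pics/w7.png

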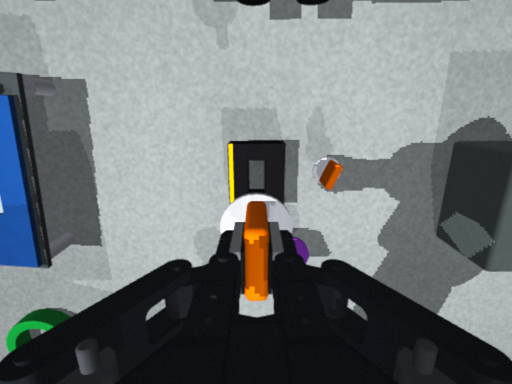

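View pics/s7.png

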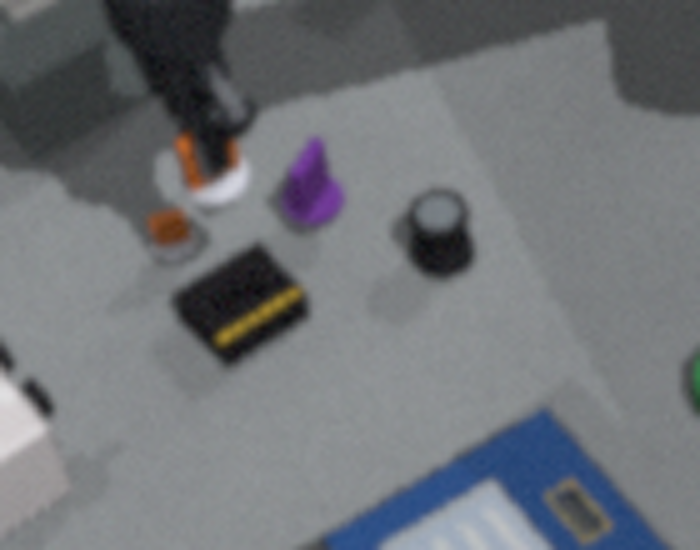

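The key is held square and the holder is empty. Next I measure the key in the hand and check the wrist joint margin.

Run:
```python
from h import *
np.set_printoptions(precision=4,suppress=True)
st=readout.state();print(st['joint_pos']);R=tool(st);p=st['tool_pos']
f=cams.grab_frame('wrist');im=f['image']
h=cv2.cvtColor(im,cv2.COLOR_RGB2HSV)
m=cv2.inRange(h,(5,180,215),(20,255,255));m[:190]=0
k,l,s,c=cv2.connectedComponentsWithStats(m)
for i in range(1,k):
    if s[i,4]<100: continue
    for dz in (.018,.020,.023):
        w=np.array([R.T@(onz(f,q,p[2]+dz,st)-p) for q in np.argwhere(l==i)[:,::-1].astype(float)])[:,[0,2]]*1000
        print(s[i],dz,'toolxz',cv2.minAreaRect(w.astype(np.float32)))
cv2.imwrite('pics/w7z.png',cv2.resize(im[180:320,180:340,::-1],None,fx=4,fy=4,interpolation=cv2.INTER_CUBIC))
```

```text
[-0.5966  0.2371  1.5272  0.      1.3813  0.9834]
[244 230  21  16 201] 0.018 toolxz ((-13.360649108886719, -1.3275156021118164), (7.815606117248535, 9.404006004333496), 0.09635241329669952)
[244 230  21  16 201] 0.02 toolxz ((-14.386724472045898, -1.3064336776733398), (7.678225994110107, 9.238706588745117), 0.09635268151760101)
[244 230  21  16 201] 0.023 toolxz ((-15.925836563110352, -1.2748122215270996), (7.4721574783325195, 8.990757942199707), 0.09635337442159653)
[245 288  21  12 156] 0.018 toolxz ((17.87294578552246, -0.8806061744689941), (6.574957847595215, 10.11322021484375), 0.17550785839557648)
[245 288  21  12 156] 0.02 toolxz ((16.297861099243164, -0.8673834800720215), (6.459384441375732, 9.935450553894043), 0.1755056232213974)
[245 288  21  12 156] 0.023 toolxz ((13.935232162475586, -0.8475446701049805), (6.28602933883667, 9.668802261352539), 0.17553052306175232)
```

View pics/w7z.png

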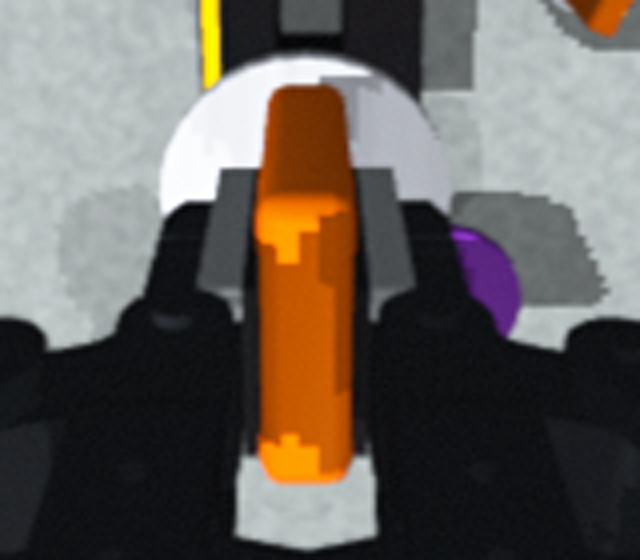

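The key sits about 1 mm along tool +x, and the wrist joint has room for a -86° turn. Moving to 6 cm short of the slot, turning, and looking.

play_rows --pt "0.8 0 -3.6" --pt "0.8 0 -3.6" --pt "0.8 0 -3.6" --pt "0.8 0 -3.6" --pt "0.8 0 -3.6" --pt "0.7 0 -3.6" --pt "0.6 0 -3.6" --pt "0 0 0" --pt "0 0 0" --pt "0 0 0" --pt "0 0 0" --pt "0 0 0" --yaw '[0,0,0,0,0,0,0,-8,-8,-8,-8,-8]' --grip '[1,1,1,1,1,1,1,1,1,1,1,1]'

```text
time: 10.5
tool_pos: [0.5529, -0.0681, 0.1732]
tool_rot: [0.24, -0.242, 0.666, -0.664]
contact_force: [-0.7, 0.5, -0.7]
gripper_width: 0.131
```

play_rows --pt "0 0 0" --pt "0 0 0" --pt "0 0 0" --pt "0 0 0" --pt "0 0 0" --pt "0 0 0" --pt "0 0 0" --pt "0 0 0" --yaw '[-8,-8,-8,-8,-8,-6,0,0]' --grip '[1,1,1,1,1,1,1,1]'

```text
time: 11.3
tool_pos: [0.5533, -0.0683, 0.1739]
tool_rot: [0.479, -0.48, 0.521, -0.519]
contact_force: [0.8, -0.2, -0.6]
gripper_width: 0.131
```

```bash
cat > look.py <<'E'
from h import *
import sys
np.set_printoptions(precision=4,suppress=True)
n=sys.argv[1]
st=readout.state();R=tool(st);p=st['tool_pos'];print(st['time'],p,st['contact_force'],st['joint_pos']);print(R)
f=cams.grab_frame('wrist');im=f['image'];cv2.imwrite(f'pics/{n}.png',im[:,:,::-1])
h=cv2.cvtColor(im,cv2.COLOR_RGB2HSV)
m=cv2.inRange(h,(22,120,90),(35,255,255))
k,l,s,c=cv2.connectedComponentsWithStats(cv2.morphologyEx(m,cv2.MORPH_CLOSE,np.ones((5,5))))
for i in range(1,k):
    if s[i,4]<40: continue
    w=np.array([onz(f,q,.057,st)[:2] for q in np.argwhere(l==i)[:,::-1].astype(float)])*1000
    r=cv2.minAreaRect(w.astype(np.float32))
    c=np.r_[np.array(r[0])/1000,.057]; print('slot',s[i],r,'tool cm',R.T@(c-p)*100)
E
python3 look.py w8
```

```text
11.3 [ 0.5533 -0.0683  0.1739] [ 0.809 -0.197 -0.629] [-0.2563 -0.0543  1.8362  0.      1.3621 -0.1751]
[[-0.0811 -0.0023  0.9967]
 [-0.9967  0.0006 -0.0811]
 [-0.0004 -1.     -0.0023]]
slot [238  99  25  50 254] ((552.1141967773438, -9.08425521850586), (43.47500991821289, 21.667526245117188), 85.69322967529297) tool cm [-5.8861 11.6957 -0.5711]
```

View pics/w8.png

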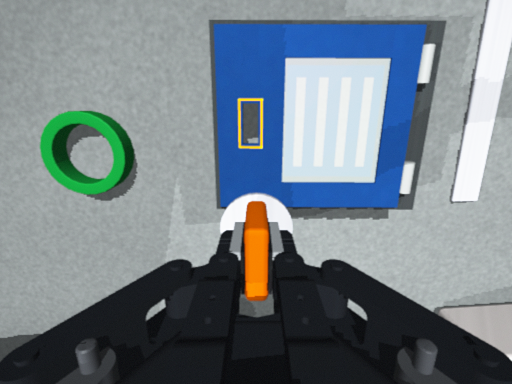

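The slot is at (.553,-.009) after correcting a ~1 mm camera bias seen on the gripped key. Yaw error is under 0.5°. Moving over the slot and down to just above it.

play_rows --pt "-2 0 -0.2" --pt "-2 0 -0.2" --pt "-2 0 -0.1" --pt "0 2 0" --pt "0 2 0" --pt "0 1 0" --pt "0 0 0" --pt "0 0 0" --yaw '[0,0,0,0,0,0,0,0]' --grip '[1,1,1,1,1,1,1,1]'

```text
time: 12.15
tool_pos: [0.554, -0.0084, 0.1256]
tool_rot: [-0.48, 0.48, -0.519, 0.52]
contact_force: [-0.1, 0.6, -0.4]
gripper_width: 0.133
```

```bash
python3 look.py w9
python3 - <<'E'
from h import *
f=cams.grab_frame('scene');im=f['image'];cv2.imwrite('pics/s9.png',cv2.resize(im[100:220,190:310,::-1],None,fx=5,fy=5,interpolation=cv2.INTER_CUBIC))
f=cams.grab_frame('top');im=f['image'];cv2.imwrite('pics/t9.png',cv2.resize(im[130:230,230:340,::-1],None,fx=5,fy=5,interpolation=cv2.INTER_CUBIC))
E
```

```text
12.15 [ 0.554  -0.0084  0.1256] [-0.1455  0.5903 -0.4067] [-0.1495 -0.0143  1.8825 -0.      1.2732 -0.07  ]
[[-0.0795  0.0002  0.9968]
 [-0.9968 -0.0001 -0.0795]
 [ 0.     -1.      0.0003]]
slot [241 177  28  19 129] ((553.6301879882812, 5.825127601623535), (14.641018867492676, 21.283361434936523), 85.43502044677734) tool cm [-1.4177  6.8642 -0.1491]
```

View pics/w9.png

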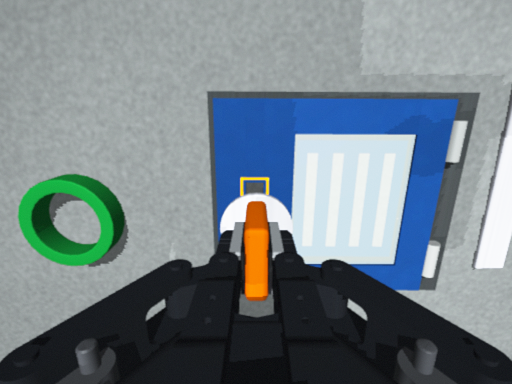

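View pics/s9.png

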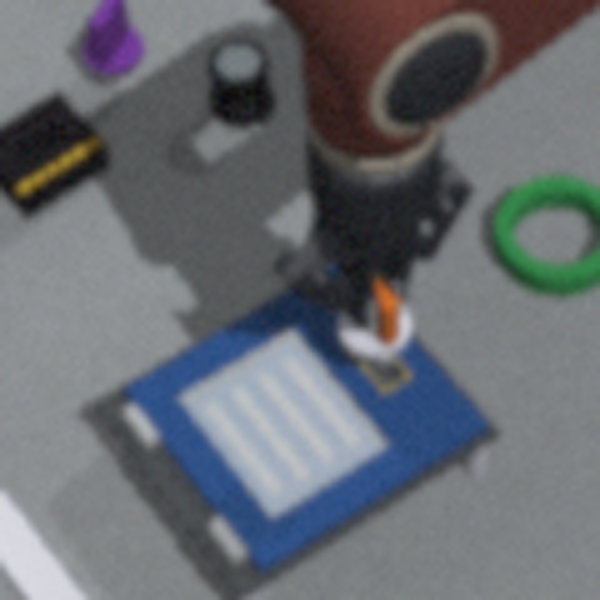

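In the wrist view the slot's visible end is at (255,186), in line with the key to within about 0.5 mm. Inserting slowly.

play_rows --pt "0 0.5 0" --pt "0 0.5 0" --pt "0 0.4 0" --pt "0 0.4 0" --pt "0 0.3 0" --pt "0 0.3 0" --pt "0 0 0" --yaw '[0,0,0,0,0,0,0]' --grip '[1,1,1,1,1,1,1]'

```text
time: 13.0
tool_pos: [0.5534, -0.0082, 0.1007]
tool_rot: [0.48, -0.48, 0.52, -0.519]
contact_force: [-0.0, -0.2, -2.3]
gripper_width: 0.132
```

No contact force with the foot about 9 mm into the slot. Continuing.

play_rows --pt "0 0.3 0" --pt "0 0.3 0" --pt "0 0.3 0" --pt "0 0.3 0" --pt "0 0.2 0" --pt "0 0 0" --yaw '[0,0,0,0,0,0]' --grip '[1,1,1,1,1,1]'

```text
time: 13.6
tool_pos: [0.5534, -0.0082, 0.0868]
tool_rot: [0.48, -0.48, 0.52, -0.519]
contact_force: [-0.6, -0.5, -1.3]
gripper_width: 0.136
```

play_rows --pt "0 0.1 0" --pt "0 0.1 0" --pt "0 0 0" --pt "0 0 0" --yaw '[0,0,0,0]' --grip '[1,1,1,1]'

```text
time: 14.0
tool_pos: [0.5538, -0.0083, 0.0854]
tool_rot: [-0.48, 0.48, -0.519, 0.519]
contact_force: [-0.3, -0.0, -1.0]
gripper_width: 0.132
```

play_rows --pt "0 0.1 0" --pt "0 0.1 0" --pt "0 0.1 0" --pt "0 0 0" --yaw '[0,0,0,0]' --grip '[1,1,1,1]'

```text
time: 14.4
tool_pos: [0.5546, -0.0084, 0.0847]
tool_rot: [-0.48, 0.48, -0.519, 0.52]
contact_force: [-4.2, -0.4, 10.0]
gripper_width: 0.129
```

```bash
python3 look.py w10
python3 - <<'E'
from h import *
f=cams.grab_frame('scene');im=f['image'];cv2.imwrite('pics/s10.png',cv2.resize(im[100:220,190:310,::-1],None,fx=5,fy=5,interpolation=cv2.INTER_CUBIC))
E
```

```text
14.4 [ 0.5546 -0.0084  0.0847] [-4.1925 -0.4318 10.0193] [-0.1492  0.0375  1.9054 -0.0001  1.1974 -0.0705]
[[-0.0787  0.0012  0.9969]
 [-0.9969 -0.0002 -0.0787]
 [ 0.0001 -1.      0.0012]]
```

View pics/s10.png

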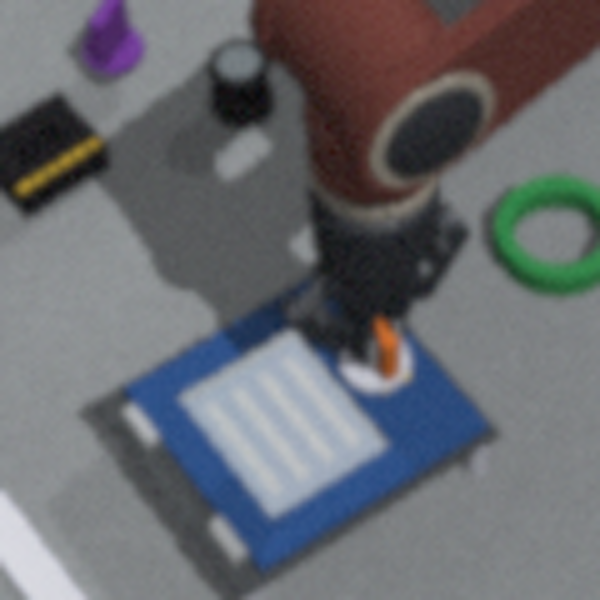

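View pics/w10.png

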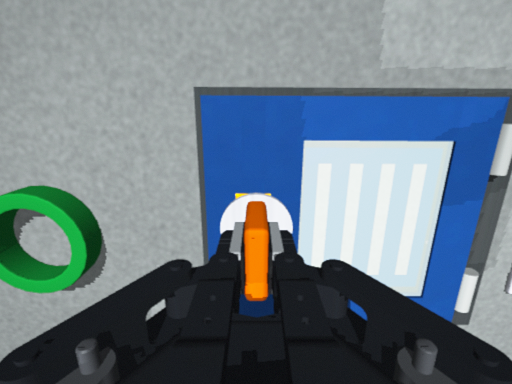

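The flange is seated: 10 N contact at TCP z≈.085, the height expected for it. I'll ease the pressure and make the quarter turn.

play_rows --pt "0 -0.2 0" --pt "0 0 0" --pt "0 0 0" --pt "0 0 0" --pt "0 0 0" --pt "0 0 0" --pt "0 0 0" --pt "0 0 0" --pt "0 0 0" --pt "0 0 0" --yaw '[0,5,5,5,5,5,5,5,5,5]' --grip '[1,1,1,1,1,1,1,1,1,1]'

```text
time: 15.5
tool_pos: [0.5542, -0.008, 0.0847]
tool_rot: [0.244, -0.243, 0.664, -0.664]
contact_force: [-0.7, 1.9, 1.1]
gripper_width: 0.129
```

play_rows --pt "0 0 0" --pt "0 0 0" --pt "0 0 0" --pt "0 0 0" --pt "0 0 0" --pt "0 0 0" --pt "0 0 0" --pt "0 0 0" --pt "0 0 0" --pt "0 0 0" --pt "0 0 0" --yaw '[5,5,5,5,5,5,5,5,5,0,0]' --grip '[1,1,1,1,1,1,1,1,1,1,1]'

```text
time: 16.6
tool_pos: [0.5542, -0.0083, 0.0847]
tool_rot: [0.027, -0.028, -0.707, 0.707]
contact_force: [0.5, 0.4, 1.0]
gripper_width: 0.127
```

```bash
python3 look.py w11
```

```text
16.6 [ 0.5542 -0.0083  0.0847] [0.4919 0.3693 1.0023] [-0.1492  0.0366  1.9063  0.0001  1.1975  1.4986]
[[-0.997   0.0012 -0.077 ]
 [ 0.077  -0.0001 -0.997 ]
 [-0.0012 -1.      0.    ]]
```

View pics/w11.png

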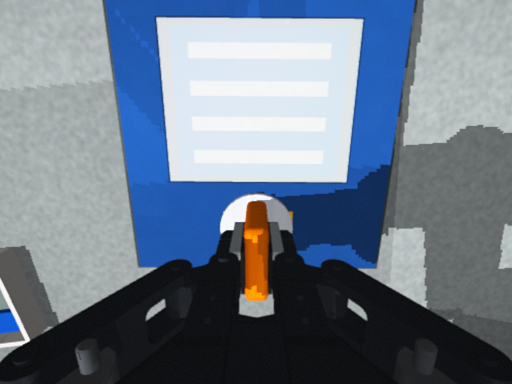

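The key is turned crosswise, within a degree of square. Releasing and withdrawing straight up.

play_rows --pt "0 0 0" --pt "0 0 0" --pt "0 0 0" --pt "0 0 0" --pt "0 -0.5 0" --pt "0 -1 0" --pt "0 -2 0" --pt "0 -3 0" --pt "0 -4 0" --pt "3 -3 0" --pt "4 0 0" --pt "0 0 0" --yaw '[0,0,0,0,0,0,0,0,0,0,0,0]' --grip '[0,0,0,0,0,0,0,0,0,0,0,0]'

```text
time: 17.85
tool_pos: [0.4813, -0.0022, 0.2205]
tool_rot: [0.027, -0.028, -0.707, 0.707]
contact_force: [-0.7, 1.1, -0.9]
gripper_width: 0.503
```

```bash
python3 look.py w12
python3 - <<'E'
from h import *
st=readout.state();R=tool(st);f=cams.grab_frame('wrist');im=f['image']
h=cv2.cvtColor(im,cv2.COLOR_RGB2HSV)
for nm,m,z in [('top',cv2.inRange(h,(5,180,215),(20,255,255)),.105),('all',cv2.inRange(h,(5,150,90),(20,255,255)),.105)]:
    k,l,s,c=cv2.connectedComponentsWithStats(m)
    for i in range(1,k):
        if s[i,4]<100: continue
        w=np.array([onz(f,q,z,st)[:2] for q in np.argwhere(l==i)[:,::-1].astype(float)])*1000
        print(nm,s[i],cv2.minAreaRect(w.astype(np.float32)))
f=cams.grab_frame('scene');im=f['image'];cv2.imwrite('pics/s12.png',cv2.resize(im[70:220,160:310,::-1],None,fx=4,fy=4,interpolation=cv2.INTER_CUBIC))
E
```

```text
17.85 [ 0.4813 -0.0022  0.2205] [-0.6809  1.0872 -0.9189] [-0.1594 -0.2894  1.9628 -0.      1.467   1.49  ]
[[-0.9969  0.0013 -0.0785]
 [ 0.0785 -0.0002 -0.9969]
 [-0.0013 -1.      0.0001]]
slot [508  56   4  20  46] ((573.9035034179688, -267.2878112792969), (18.373191833496094, 2.9629125595092773), 10.525615692138672) tool cm [-11.2925  16.37    25.6951]
top [251  88  11  45 391] ((552.8128662109375, -7.435657501220703), (9.093838691711426, 37.641693115234375), 85.47781372070312)
all [250  88  13  45 441] ((552.804443359375, -7.509700298309326), (10.542106628417969, 37.6905517578125), 85.83134460449219)
```

View pics/w12.png

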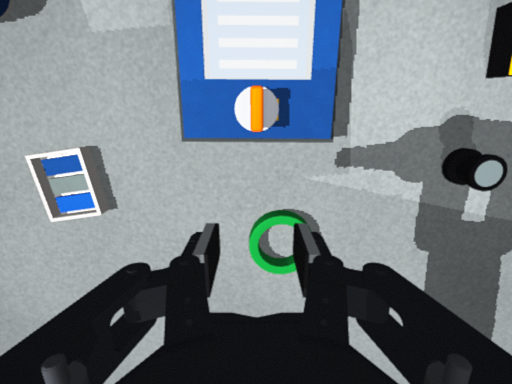

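View pics/s12.png

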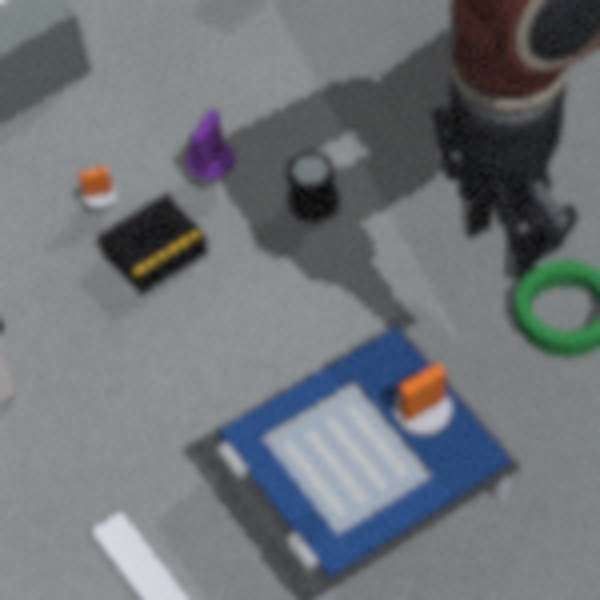

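The key stands upright on the closed frame: grip at (257,108) in the wrist view, direction -4.4° against the slot's -4.3° cross axis. Nothing touches it and the objects in view haven't moved. Handing in.

```bash
python3 -c "
from plant import workorder; print(workorder.job_done())"
```

```text
the job is handed in; nothing more can be done
None
```

The job is done and handed in at about 18 s of the 59 s limit. I closed the blue frame flat, moved the orange T-key from its holder into the slot until its flange seated, turned it 90° and let go.

Last checks:
- **Frame:** It looks flat in the cameras, and pressing it shut met 8.5 N at the expected closed height.
- **Key:** It stands upright, with its grip at -4.4° against the slot's cross direction of about -4.3°. Its position is within about 2 mm of the measured slot centre. I could not see the head under the stage; the lock is inferred from the flange meeting 10 N at its seated height and the turn running its full 90°.
- **Other objects:** The gripper is well clear and open. The loupe, tray, tape roll and look-alike keys sat where they started in the last pictures, judged by eye. I did not check the jar, brush or squeegee in the last pictures, and only part of the straightedge was in view, but the arm never went near any of the four.
- **Disagreements:** The camera estimates of the slot differed by 1 to 3 mm between views. I also corrected a sideways offset of about 1 mm in the wrist camera, and the key went in without resistance.

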